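Shut the slide gate of the wide parts hopper

ROBOT

A 6-joint arm with a two-finger parallel gripper is mounted at the origin on a cart in front of the work surface, level with it; the furniture and walls round the work are solid. World frame = base frame: x ahead of the robot, y to its left, z up, the work surface at z = 0. Lengths are in m, angles in rad, forces in N, time in s.
With the tool pointing down it reaches from about 0.35 to 0.775 m from the base axis. Payload 7.3 kg.
Tool frame: the origin (TCP) lies on the mounting face of the last link; the fingertips stand 178 mm ahead of it and the grasp point (between the pads) lies 159 mm ahead of it (robot.tcp_to_tips is the distance from the TCP to the fingertips, in m); z points along the fingers, y is the direction in which the jaws open and shut (so a half turn about z gives the same grasp; the last joint's range is limited). The gripper opens to 92 mm and grips with 3 to 60 N. Pads are 19 mm wide; open, the fingers measure 130 mm over their backs; the gripper's body (75 mm by 190 mm) begins 47 mm behind the grasp point.
Start: joints at [1.204, 0.342, 1.524, -0, 1.275, -0.146], TCP at [0.115, 0.512, 0.405] pointing down, gripper open.
Joint ranges: [-2.53, 2.53], [-0.77, 2.02], [0.04, 2.7], [-1, 4.14], [0.28, 2.66], [-3.11, 3.11]. Speed limits (rad/s): [2.57, 2.57, 3.14, 3.14, 3.14, 3.14].

INTERFACE

Orientations are given as [roll, pitch, yaw] about the fixed x, y, z axes, in that order (R = Rz(yaw) Ry(pitch) Rx(roll)).
In Python, from cell import robot, viewer gives the robot as it stands.
- The arm moves only by the shell command python3 -m creep 'ROWS' [OPENING] [FORCE]. ROWS is JSON, a list that holds one entry, the list of rows, each a list of 6 numbers: the shift along the world's x, y, z in mm, then the turn, a rotation vector about the world's x, y, z in degrees. A call has 1 to 5 rows; each row shifts and turns the pose as measured when the row begins; what a row does not reach is not made up. A row lasts 1/12 s, in which the tool goes at most 41.7 mm and 7.16 degrees, less where a joint would pass 70% of its speed; a pose out of reach is approached as far as the arm can. A call with a gripper value outside its range is refused whole. OPENING is the closure, from -1 (fully open) to 1 (shut), set as the call begins (- or left out, the last holds). The fingers move at their own pace and stop on an object; FORCE is the grip in N (left out, the last holds). Time passes only in rows, so rows that do not move let the fingers close. It gives the time, the measured TCP pose, the force and the opening at its end, in the units of the state.
- robot.observe(): the state, without advancing time (a new reading comes with each control period).
- viewer.read_camera(name): name is "side" or "top" or "wrist"; returns the picture (480x640x3 uint8, blue, green, red); there is no depth.
- viewer.camera_model(name): a dict with "fx", "fy", "cx", "cy" (pixels), "k1" (the pictures are not rectified: a ray, as slopes to the right and down, at radius r is drawn at 1 + k1 r^2 times it, then the intrinsics apply), "pose" (4x4, takes a point from camera to world coordinates); the wrist camera has in their place "mount" (4x4, takes a point from camera to tool coordinates, whose origin is the TCP and whose axes are the flange's). Camera axes: x right, y up, looking along -z (the intrinsics and any distortion apply to the point x, -y, -z); pixel columns grow to the right and rows downward; lengths in m; the calibration is good to about 2 mm. A picture is of the moment at which its call begins: read the wrist's pose just before it. camera_model takes no time and is no camera call.
- robot.hand_in(): hands the job in, once; it reports no verdict.
The state is a dict: "time": time; "qpos": joint angles; "qvel": joint speeds; "joint_efforts": joint torques, N m; "tool_pos": TCP position; "tool_rot": TCP orientation; "contact_force": force on the tool from outside, world axes, zero at the start; "torque": the same for the moment, N m; "opening": finger opening in m.
Only numpy, scipy, OpenCV 4.12 (cv2) and the standard library are available. Lean on these libraries where they do the work, as an engineer would, in place of code of your own. Each camera call takes 0.05 s, during which the arm holds its last target. There are 200 camera calls.

TASK

The wide parts hopper is to be refilled: push its slide gate fully shut by the upright tab, until the spring catch at its side clicks in behind the pin on the gate, then let go. The narrow hopper beside it is in use: leave its gate open as it is.

Things in the scene. Friction and masses are not known exactly. Their poses are not given: they have to be found in the camera images.
- wide_gate (a joint): Gate of the wide hopper (grey sheet-metal box 107 mm across, rim 125 mm above the bench): a steel blade sliding level, 60 mm above the bench. Value: opening in m; 0 = shut against its end stop, 0.068 = fully drawn out. It stays where it is left. Sliding takes about 5 N, up to about 8 N over the last 20 mm, where its pin pushes the catch aside.
- wide_catch (a joint): Spring catch of the wide hopper: dark level hooked lever, 85 mm long, 67 to 75 mm above the bench, beside the left rail as seen facing the hopper from the tab. Value: angle in rad; 0 = at rest, about 0.12 = pushed aside by the pin. Within about 5 mm of the gate's end stop it snaps back to 0 behind the pin and holds the gate shut.
- wide_tab (a point): Upright steel tab of the wide hopper's gate: 32 mm wide (y), 8 mm thick (x), from 63 to 125 mm above the bench; the point is its middle, 100 mm up. x is level and points the way the gate shuts, away from the robot within 17 degrees; z up. The -x side is clear. Shut, the tab is 45 mm short of the hopper's wall; the catch is 60 to 85 mm to its +y side.
- narrow_tab (a point): The same point (100 mm up, same axes) in the tab of the narrow hopper's gate: 26 mm wide, 8 mm thick, 63 to 125 mm above the bench. Same make and height, but this hopper is only 57 mm across. The two hoppers may stand either way round, left or right.

How it is judged:
At the end, for the whole second after the job is handed in: The wide hopper's gate is shut to within 8 mm of its end stop, its catch has snapped back to within 0.05 rad of rest behind the pin, and the narrow hopper's gate is within 10 mm of where it stood (value of joint wide_gate below 0.008 m and value of joint wide_catch below 0.05 rad and distance of narrow_tab from where it was at the start of the episode below 0.01 m); the robot touches nothing.
It fails at once if the narrow hopper's gate is moved by more than 10 mm (distance of narrow_tab from where it was at the start of the episode above 0.01 m).
It also fails if it takes over 29 s, if anything falls off the work surface, if the arm or the gripper's body presses on something with over 40 N, if the wrist force passes 120 N, or if a joint passes its speed limit or range.

## Working session

There is one attempt and no reset: what is moved stays moved. The work goes in short steps, Python scripts to look and compute and a shell command to move; the robot and the scene stay as the last step left them, time stands still between calls to the robot, and variables do not carry over. Pictures are saved under pics/ and viewed, about 8 in all and at most 12, crops included, and the job is handed in when it is done.

```bash
mkdir -p pics
python3 - <<'E'
from cell import robot, viewer
import cv2
for n in ("top","side"):
    cv2.imwrite(f"pics/{n}1.png",viewer.read_camera(n))
    m=viewer.camera_model(n); print(n,m)
s=robot.observe();print(s["time"],s["tool_pos"],s["tool_rot"],s["opening"])
E
```

```text
top {'fx': 476.0222781584813, 'fy': 476.0222781584813, 'cx': 323.6197439470733, 'cy': 238.57099776429865, 'k1': 0.025226159359330664, 'pose': array([[ 0.01261804,  0.98967509, -0.14277257,  0.47462878],
       [-0.99991343,  0.01302124,  0.00189006, -0.08132047],
       [ 0.00372962,  0.14273636,  0.98975372,  0.93459805],
       [ 0.        ,  0.        ,  0.        ,  1.        ]])}
side {'fx': 615.9406572339943, 'fy': 615.9406572339943, 'cx': 322.88388536464026, 'cy': 246.53336526909348, 'k1': -0.14221049255831125, 'pose': array([[-0.48841561, -0.60561014,  0.62824084,  1.19343818],
       [ 0.87248498, -0.35116327,  0.33978568,  0.21141081],
       [ 0.01483746,  0.71408733,  0.69989938,  0.77434151],
       [ 0.        ,  0.        ,  0.        ,  1.        ]])}
0.1 [0.11492109 0.51215496 0.40412777] [-3.14024767e+00 -1.76828445e-04  2.92080039e+00] 0.09197390732255804
```

View pics/top1.png

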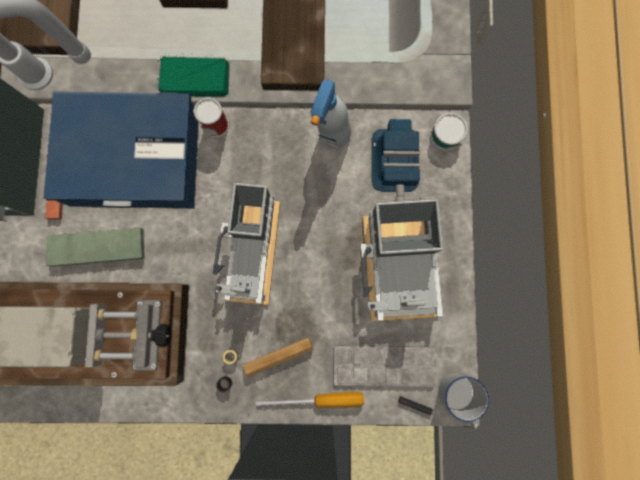

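View pics/side1.png

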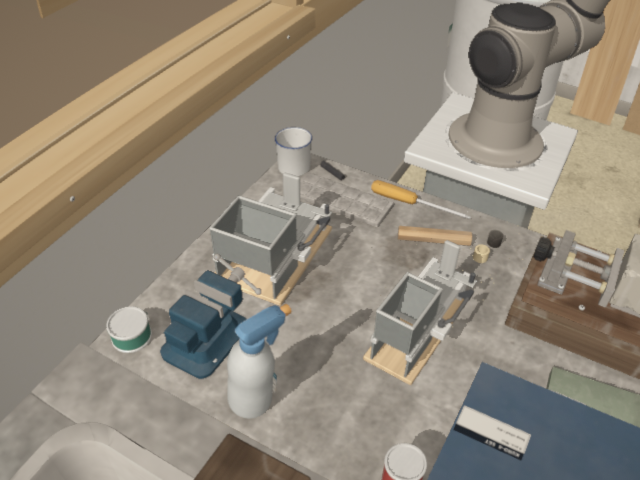

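The wide hopper is on the right in the top view, with its tab near (410,297); the narrow one is on the left, with its tab near (240,285). In the side view the wide tab is near (291,190). I'll zoom in on both.

Run:
```python
import cv2,numpy as np
a=cv2.imread("pics/top1.png")[190:330,350:450]; b=cv2.imread("pics/side1.png")[160:300,205:345]
a=cv2.resize(a,(400,560),interpolation=cv2.INTER_CUBIC); b=cv2.resize(b,None,fx=2.8,fy=4,interpolation=cv2.INTER_CUBIC)
cv2.imwrite("pics/crop1.png",np.hstack([a,b]))
```

```text
(no output)
```

View pics/crop1.png

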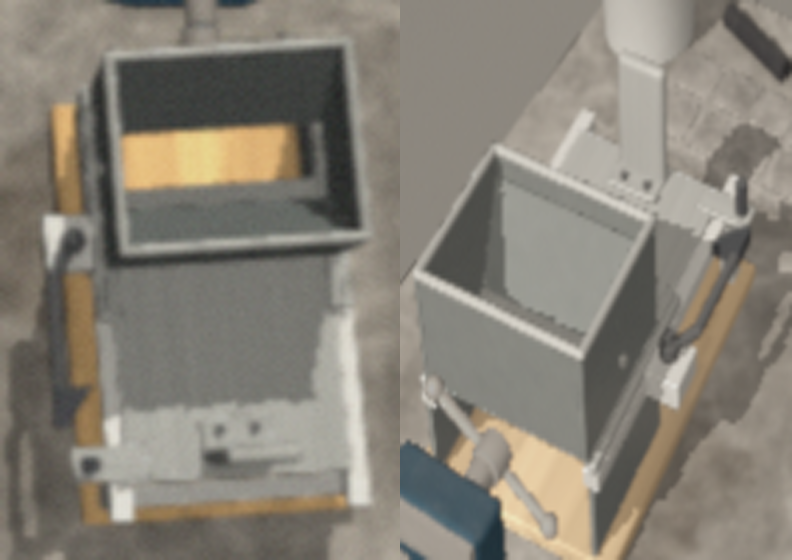

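In the crop, the side-view tab top runs (283.6,173)–(299.3,176.5). In the top view the tab is about (401–425, 301–304), and the hopper's outer rim corners are visible. The catch is on the left, and the pin is on the left arm of the gate.

```bash
cat > h.py <<'E'
from cell import robot, viewer
import cv2, numpy as np
def cast(n,u,v,z):
    m=viewer.camera_model(n); K=np.array([[m["fx"],0,m["cx"]],[0,m["fy"],m["cy"]],[0,0,1.]])
    x,y=cv2.undistortPoints(np.array([[[u,v]]],float),K,np.array([m["k1"],0,0,0.]))[0,0]
    P=m["pose"]; d=P[:3,:3]@[x,-y,-1]; o=P[:3,3]
    return (o+d*(z-o[2])/d[2]).round(4)
E
python3 - <<'E'
from h import *
T=lambda x,y,z:cast("top",350+x/4,190+y/4,z)
S=lambda x,y,z:cast("side",205+(x-400)/2.8,160+y/4,z)
a,b=S(620,52,.125),S(664,66,.125); print("tab side",a,b,(a+b)/2,np.linalg.norm(a-b))
a,b=T(205,453,.125),T(300,450,.125); print("tab top",a,b,(a+b)/2,np.linalg.norm(a-b))
c=[T(*p,.125) for p in((107,55),(350,43),(367,237),(122,255))]; print("rim top",c)
e=[S(*p,.125) for p in((495,148),(655,220),(583,355),(417,275))]; print("rim side",e)
for c in(c,e): print([round(float(np.linalg.norm(c[i]-c[i-1])),4) for i in range(4)])
print("pin",T(90,464,.075),"hook",T(70,425,.075),"pivot",T(72,240,.075))
print("narrow tab",cast("top",238,290,.125), cast("side",451,244,.125))
E
```

```text
tab side [ 0.487  -0.2504  0.125 ] [ 0.4818 -0.2221  0.125 ] [ 0.4844  -0.23625  0.125  ] 0.028773772780085704
tab top [ 0.4831 -0.215   0.125 ] [ 0.4849 -0.255   0.125 ] [ 0.484 -0.235  0.125] 0.04004047951760819
rim top [array([ 0.6537, -0.1744,  0.125 ]), array([ 0.6604, -0.2798,  0.125 ]), array([ 0.5756, -0.2853,  0.125 ]), array([ 0.5665, -0.1805,  0.125 ])]
rim side [array([ 0.5784, -0.2799,  0.125 ]), array([ 0.5695, -0.1757,  0.125 ]), array([ 0.6542, -0.1697,  0.125 ]), array([ 0.6633, -0.2734,  0.125 ])]
[0.0874, 0.1056, 0.085, 0.1052]
[0.0851, 0.1046, 0.0849, 0.1041]
pin [ 0.478  -0.1719  0.075 ] hook [ 0.4952 -0.1629  0.075 ] pivot [ 0.5787 -0.1639  0.075 ]
narrow tab [0.5018 0.0606 0.125 ] [0.5075 0.063  0.125 ]
```

Both views agree within 2 mm. The wide tab is at about (0.484, -0.236), the shut direction is about +4.7° and the travel is about 43 mm. I'll push with closed fingers, jaws across the tab and tips about 85 mm up. First I swing round at height, along an arc.

```bash
python3 -m creep '[[[30,-26,0,0,0,3.5],[30,-26,0,0,0,3.5],[30,-26,0,0,0,3.5],[30,-26,0,0,0,3.5],[30,-26,0,0,0,3.3]]]' 1 20
python3 -m creep '[[[30,-26,0,0,0,0],[30,-26,0,0,0,0],[30,-26,0,0,0,0],[10,-38,0,0,0,0],[10,-38,0,0,0,0]]]'
python3 -m creep '[[[10,-38,0,0,0,0],[10,-38,0,0,0,0],[10,-38,0,0,0,0],[5,-38,0,0,0,0],[5,-38,0,0,0,0]]]'
```

```text
time: 0.52
tool_pos: [0.2634, 0.3808, 0.4018]
tool_rot: [-3.139, -0.004, -3.035]
contact_force: [0.8, 1.2, -1.0]
opening: 0.0629
time: 0.93
tool_pos: [0.3801, 0.2193, 0.4005]
tool_rot: [-3.139, -0.004, -3.031]
contact_force: [0.6, -0.3, -0.6]
opening: 0.0299
time: 1.35
tool_pos: [0.4208, 0.0196, 0.3993]
tool_rot: [-3.139, -0.006, -3.03]
contact_force: [0.9, -0.0, -1.1]
opening: 0.0012
```

```bash
python3 -m creep '[[[3,-38,0,0,0,-0.4],[3,-38,0,0,0,-0.4],[3,-38,0,0,0,-0.4],[3,-38,0,0,0,-0.4],[3,-38,0,0,0,-0.4]]]'
python3 -m creep '[[[1,-35,0,0,0,0],[1,-35,0,0,0,0],[0,0,0,0,0,0]]]'
python3 - <<'E'
from h import *
s=robot.observe(); print(s["tool_pos"],s["tool_rot"],s["contact_force"])
cv2.imwrite("pics/w2.png",viewer.read_camera("wrist"));
E
```

```text
time: 1.77
tool_pos: [0.4341, -0.1804, 0.3985]
tool_rot: [-3.14, -0.007, -3.067]
contact_force: [1.1, 0.6, 0.2]
opening: 0.0001
time: 2.02
tool_pos: [0.435, -0.2601, 0.3973]
tool_rot: [-3.139, -0.008, -3.074]
contact_force: [-1.3, -0.3, 0.4]
opening: 0.0005
[ 0.43503013 -0.26005654  0.39728431] [-3.13864625 -0.00771293 -3.07359397] [-1.29259331 -0.25025709  0.37974072]
```

View pics/w2.png

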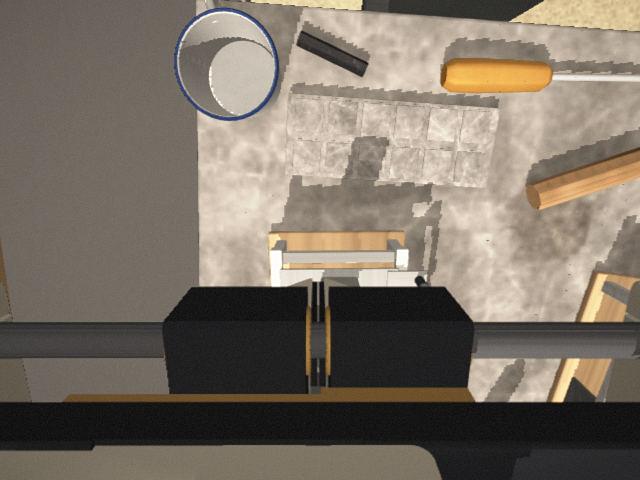

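The wrist view looks back towards the robot. The mug, at (225,65), is well clear, and the gate's near end, at about (338,255), lies below the fingers. Next I correct y by +20 mm and descend in front of the tab.

```bash
python3 -m creep '[[[0,10,-30,0,0.2,0],[0,10,-30,0,0.2,0],[0,0,-30,0,0,0],[0,0,-25,0,0,0],[0,0,-15,0,0,0]]]'
python3 - <<'E'
from h import *
s=robot.observe(); print(s["tool_pos"],s["tool_rot"],s["contact_force"])
cv2.imwrite("pics/s3.png",cv2.resize(viewer.read_camera("side")[100:300,180:400],None,fx=2.7,fy=2.7));
E
```

```text
time: 2.48
tool_pos: [0.4344, -0.2341, 0.2659]
tool_rot: [-3.138, -0.009, -3.075]
contact_force: [-0.1, 0.3, 0.3]
opening: 0.0008
[ 0.43437846 -0.23414595  0.26587353] [-3.13778663 -0.00928554 -3.07517541] [-0.12291368  0.31365821  0.32918277]
```

View pics/s3.png

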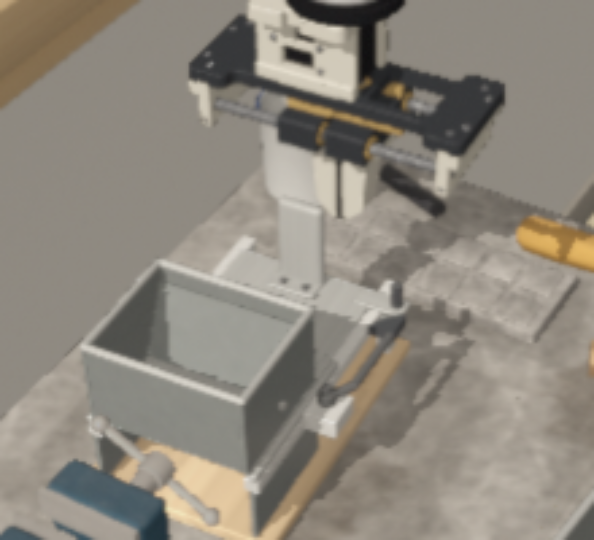

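The closed fingers stand clear, squarely in front of the tab with their tips at z≈0.088. I'll creep forward to contact.

```bash
python3 -m creep '[[[10,-4,-2,0,0.2,0],[10,0,0,0,0,0],[8,0,0,0,0,0],[6,0.5,0,0,0,0]]]'; for i in 1 ; do python3 -m creep '[[[6,0.5,0,0,0,0],[6,0.5,0,0,0,0]]]'; done
```

```text
time: 2.87
tool_pos: [0.4707, -0.2353, 0.263]
tool_rot: [3.141, -0.018, -3.074]
contact_force: [-6.4, -2.2, -3.6]
opening: 0.0001
time: 3.03
tool_pos: [0.4836, -0.2341, 0.2635]
tool_rot: [3.141, -0.021, -3.072]
contact_force: [-5.0, -2.5, -3.1]
opening: 0.0006
```

In contact at about 5–6 N, as expected. Carrying on; the end stop should come near TCP x≈0.51.

```bash
python3 -m creep '[[[5,0.4,0,0,0.3,0],[5,0.4,0,0,0.3,0],[5,0.4,0,0,0.3,0]]]'; python3 -m creep '[[[4,0.3,0,0,0.2,0],[4,0.3,0,0,0.2,0]]]';  python3 -m creep '[[[3,0.2,0,0,0.2,0]]]'
```

```text
time: 3.28
tool_pos: [0.4986, -0.2331, 0.2637]
tool_rot: [3.14, -0.045, -3.071]
contact_force: [-9.3, -3.6, -0.0]
opening: 0.0004
time: 3.45
tool_pos: [0.5054, -0.2328, 0.2637]
tool_rot: [3.138, -0.061, -3.07]
contact_force: [-11.1, -2.6, 0.4]
opening: 0.0004
time: 3.53
tool_pos: [0.5075, -0.2328, 0.2637]
tool_rot: [3.138, -0.071, -3.07]
contact_force: [-11.9, -3.4, 1.3]
opening: 0.0005
```

My small turns tilted the tool the wrong way: pitch −0.07, so the tips lag by about 10 mm. I'll level it again gradually, which itself advances the tips.

```bash
python3 -m creep '[[[0.5,0,0,0,-1,0],[0.5,0,0,0,-1,0],[0.5,0,0,0,-1,0]]]'; python3 -m creep '[[[1.5,0.1,0,0,-1,0],[1.5,0.1,0,0,-0.5,0]]]'
```

```text
time: 3.78
tool_pos: [0.5064, -0.2328, 0.2636]
tool_rot: [3.138, -0.033, -3.069]
contact_force: [-6.7, -1.8, -1.9]
opening: 0.0004
time: 3.95
tool_pos: [0.5084, -0.2325, 0.2636]
tool_rot: [3.139, -0.01, -3.069]
contact_force: [-5.6, -1.2, -3.7]
opening: 0.0003
```

```bash
python3 -m creep '[[[3,0.2,0,0,0,0]]]'; python3 -m creep '[[[3,0.2,0,0,0,0]]]'; python3 -m creep '[[[3,0.2,0,0,0,0]]]'
python3 - <<'E'
from h import *
c=viewer.read_camera("top")[190:330,350:450]; d=viewer.read_camera("side")[160:300,205:345]
cv2.imwrite("pics/c4.png",np.hstack([cv2.resize(c,(400,560),interpolation=2),cv2.resize(d,(392,560),interpolation=2)]))
E
```

```text
time: 4.03
tool_pos: [0.511, -0.2323, 0.2635]
tool_rot: [3.138, -0.012, -3.069]
contact_force: [-5.0, -2.4, -4.2]
opening: 0.0008
time: 4.12
tool_pos: [0.5135, -0.2322, 0.2636]
tool_rot: [3.138, -0.016, -3.069]
contact_force: [-19.0, -4.5, 5.0]
opening: 0.0003
time: 4.2
tool_pos: [0.5147, -0.2322, 0.2636]
tool_rot: [3.137, -0.024, -3.068]
contact_force: [-24.3, -4.8, 8.7]
opening: 0.0005
```

View pics/c4.png

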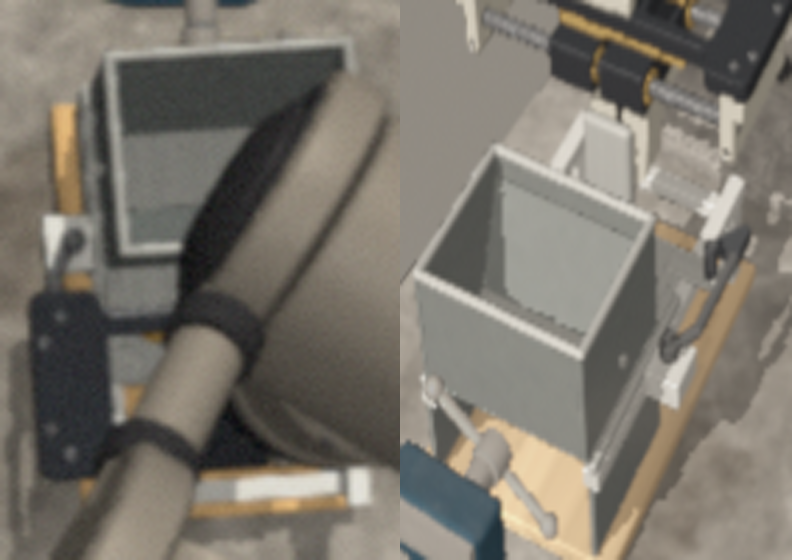

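The force rose to 24 N with travel stopping, so the gate is at its end stop, and the pin looks to be inside the hook. I'll give one more firm nudge, then back off, rise and look.

```bash
python3 -m creep '[[[4,0.3,0,0,-0.5,0],[4,0.3,0,0,-0.5,0],[0,0,0,0,0,0]]]'; python3 -m creep '[[[-10,-0.8,0,0,0,0],[-20,-1.5,0,0,0,0],[-20,-1.5,0,0,0,0],[-5,0,30,0,0,0],[0,0,35,0,0,0]]]'; python3 -m creep '[[[-10,20,35,0,0,0],[-10,38,10,0,0,0],[-5,38,0,0,0,0],[0,38,0,0,0,0],[0,38,0,0,0,0]]]';python3 -m creep '[[[0,38,0,0,0,0],[0,38,0,0,0,0],[0,38,0,0,0,0],[0,0,0,0,0,0]]]'
python3 - <<'E'
from h import *
t=viewer.read_camera("top");cv2.imwrite("pics/top5.png",t)
c=t[190:330,350:450]; d=viewer.read_camera("side")[160:300,205:345]
cv2.imwrite("pics/c5.png",np.hstack([cv2.resize(c,(400,560),interpolation=2),cv2.resize(d,(392,560),interpolation=2)]))
E
```

```text
time: 4.55
tool_pos: [0.5152, -0.2329, 0.2641]
tool_rot: [3.134, -0.035, -3.068]
contact_force: [0.6, -0.9, 0.4]
opening: 0.0006
time: 4.97
tool_pos: [0.4601, -0.2362, 0.3285]
tool_rot: [3.13, -0.036, -3.068]
contact_force: [1.1, 0.0, 0.3]
opening: 0.0006
time: 5.38
tool_pos: [0.4374, -0.0653, 0.3882]
tool_rot: [-3.137, -0.009, -3.08]
contact_force: [1.6, 0.1, -0.5]
opening: 0.0002
time: 5.72
tool_pos: [0.4374, 0.0603, 0.3943]
tool_rot: [-3.139, 0.007, -3.076]
contact_force: [-0.9, -0.8, -0.7]
opening: 0.0003
```

View pics/c5.png

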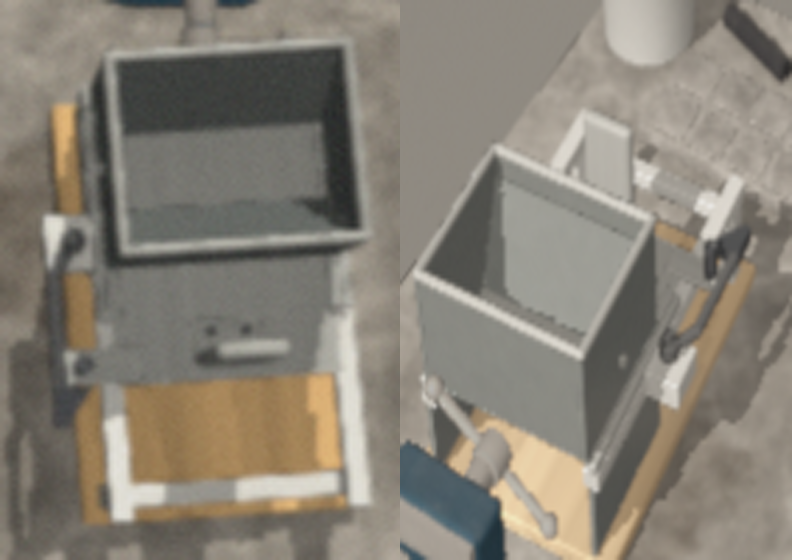

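The pin, at crop (83,362), now sits behind the hook (70,390–425). The catch lies exactly where it was at rest and the blade closes the throat. One numeric check, including the narrow tab.

Run:
```python
from h import *
T=lambda x,y,z:cast("top",350+x/4,190+y/4,z)
t=T(252,347,.125); w=(T(367,237,.125)+T(122,255,.125))/2
n=np.array([.9966,.082,0]); print("tab",t,"gap from tab's far face to wall",(w-t)@n-.004,"travel",(t-[.484,-.2355,.125])@n)
print("pin",T(83,362,.075),"hook",T(70,425,.075))
a,b=cv2.imread("pics/side1.png"),viewer.read_camera("side")
print("side diff narrow tab",cv2.absdiff(a,b)[235:300,435:480].mean(), "catch",cv2.absdiff(a,b)[215:255,300:335].mean())
print(cv2.matchTemplate(b[230:300,420:480],a[240:280,440:465],5).max(),cv2.minMaxLoc(cv2.matchTemplate(b[230:300,420:480],a[240:280,440:465],5))[3])
s=robot.observe();print(s["time"],s["contact_force"])
```

```text
tab [ 0.5279 -0.2355  0.125 ] gap from tab's far face to wall 0.03921649000000002 travel 0.04375074000000005
pin [ 0.5234 -0.1688  0.075 ] hook [ 0.4952 -0.1629  0.075 ]
side diff narrow tab 2.7821082621082622 catch 7.485714285714286
0.9997062 (20, 10)
5.8667 [ 0.24139146 -0.12140781  0.48454967]
```

```bash
python3 -c "
from cell import robot
print(robot.hand_in())"
```

```text
the job is handed in; nothing more can be done
None
```

I pushed the wide hopper's gate shut by its tab with the gripper closed, until it met its end stop. I then backed off, moved the arm clear and handed the job in at about 5.9 s of the 29 s allowed. No verdict was reported.

**Last checks**
- **Gate:** the tab moved about 44 mm. It ended about 43 mm from the hopper wall measured to its middle, or 39 mm to its far face. Given 45 mm when shut, that is at the stop within measuring error if the figure is to the tab's middle, and slightly beyond it if to the far face. The push force rose to 24 N as the gate stopped moving.
- **Catch:** in the pictures the lever is back where it rested, with the pin well behind the hook. I judged this by eye; I did not measure its angle.
- **Narrow gate:** its tab is at the same pixels as at the start, so it has not moved.
- **Robot:** it was touching nothing, with the wrist force near zero.

One slip: my small tilt corrections during the push went the wrong way at first, about 4°, so the fingertips lagged. I levelled the tool and finished the push.

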